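# Set the loose ornaments back on the gilded frame sections

### The arm

A 6-joint arm with a two-finger parallel gripper is mounted at the origin on the work surface. World frame = base frame: x ahead of the robot, y to its left, z up, the work surface at z = 0. Lengths are in mm, angles in rad, forces in N, time in s.
With the tool pointing down it reaches from about 400 to 925 mm from the base axis. Payload 12.5 kg.
Tool frame: the origin (TCP) lies midway between the tips of the shut fingers; the grasp point (between the pads) lies 19 mm behind it (env.pinch_z is the z of the grasp point in the tool frame, in mm); z points along the fingers, y is the line along which they close (so a half turn about z gives the same grasp; the last joint's range is limited). The gripper opens to 95 mm and grips with 3 to 60 N. Pads are 20 mm wide; open, the fingers measure 119 mm over their backs; the gripper's body (75 mm by 180 mm) begins 59 mm behind the grasp point.
Start: joints at [1.133, 0.491, 1.559, -0, 1.092, -0.106], TCP at [203.575, 590.935, 214.661] pointing down, gripper open.
Joint ranges: [-3.1, 3.1], [-0.84, 2.19], [0.05, 2.79], [-1.13, 4.28], [0.06, 2.93], [-2.69, 2.69]. Speed limits (rad/s): [2.22, 2.22, 2.79, 3.14, 3.14, 3.14].

### API

Orientations are given as [roll, pitch, yaw] about the fixed x, y, z axes, in that order (R = Rz(yaw) Ry(pitch) Rx(roll)).
In Python, from cell import env, eyes gives the robot as it stands.
- The arm moves only by the shell command python3 -m inch 'ROWS'. ROWS is JSON, a list of rows, each a list of 3 entries, a list of its own where there are three numbers: the shift along the tool's x, y, z in units of 60 mm (1.0 is 60 mm), then the turn about the tool's z in units of 5 degrees (1.0 is 5 degrees), then the closure, from -1 (fully open) to 1 (shut). In form: [[[tx, ty, tz], turn, claw], ...]. A call has exactly 10 rows; each row shifts and turns the commanded pose from where the row before left it, along the tool's axes as they then stand; what a row does not reach is not made up. A row lasts 1/8 s, in which the tool goes at most 62.5 mm and 10.7 degrees, less where a joint would pass 70% of its speed; a pose out of reach is approached as far as the arm can. A call is refused whole if a number of a shift passes 1 or a number of a turn 1, either way. A call with a gripper value outside its range is refused whole. The fingers move at their own pace and stop on an object; the grip force is fixed at half the most. Time passes only in rows, so rows that do not move let the fingers close, or fill a call up. It gives the time, the measured TCP pose, the force, the opening and the grip force at its end, in the units of the state.
- env.state(): the state, without advancing time (a new reading comes with each control period).
- eyes.read_camera(name): name is "scene" or "top"; returns a dict with "pixels" (480x640x3 uint8, red, green, blue), "fx", "fy", "cx", "cy" (pixels), "distortion" ([k1, k2, p1, p2, k3] as OpenCV has them; the pictures are not rectified), "extrinsics" (4x4, takes a point from world to camera coordinates). Camera axes: x right, y down, z forward; pixel columns grow to the right and rows downward; lengths in mm; the calibration is good to about 2 mm. A picture is of the moment at which its call begins. There is no depth.
- env.job_done(): hands the job in; it is judged then, once.
Trained networks look in a picture, given as the dict that the camera call returned (one of the last four; its "shot" number tells which), for a name from the list of things; names that differ only in an ending like _2 or _b are one class to them, and where a whole thing is asked for, a point or a joint stands for the part that bears it (a point fixed in the world has none). Each returns a list of dicts, best first, with "score" (0 to 1); they miss things now and then, are a little off and sometimes report something else, mostly with a low value. They report only what shows in the picture. A call takes as long as a camera call.
- eyes.boxes_of(name, picture): "centre" ([row, column] in pixels, amid what is visible of it).
- eyes.cut_out(name, picture): "mask" (480x640 bool, what is visible of it) and "centre" ([row, column] in pixels, amid what is visible of it).
- eyes.spot_point(name, picture): "centre" ([row, column] in pixels: a listed point, or the origin of a listed thing).
The state is a dict: "t": time; "joints": joint angles; "qvel": joint speeds; "tau": joint torques, N m; "eef_pos": TCP position; "tcp_rot": TCP orientation; "ft_force": force on the tool from outside, world axes, zero at the start; "moment": the same for the moment, N m; "opening": opening from 0.0 (shut) to 1.0 (fully open); "grip_force": force on a finger pad.
Only numpy, scipy, OpenCV 4.12 (cv2) and the standard library are available. Lean on these libraries where they do the work, as an engineer would, in place of code of your own. Each camera call takes 0.05 s, during which the arm holds its last target. There are 200 camera calls.

### The job

Four gilded ornaments have come off the frame: put each one face up on the rail section whose bare patch has its shape and size, so that it covers the patch, the square and the long one turned to line up with their outlines. Set them down without dropping them, let go, and leave the jar and the bowl where they are.

Things in the scene. Friction and masses are not known exactly. Their poses are not given: they have to be found in the camera images.
- ornament_big_round: Loose gilded (gold) frame ornament: large round rosette, 60 mm diameter, eight petals. Body with upright sides 16 mm high to grip, low relief up to about 6 mm more above it. Weighs 30 to 170 g. Origin at the centre of the underside, z up. Lies flat on the bench at the start.
- section_big_round: Fixed section of gilded frame rail, a block 116 x 116 mm and 22 mm high, its flat top bearing in the middle a round patch 60 mm in diameter, pale bare gesso flush with the top: the place of the ornament of that outline. A row of 3 mm beads runs along two edges. Origin at the centre of the underside, so the patch centre is 22 mm above it; z up. Cannot move.
- ornament_small_round: Loose gilded (gold) frame ornament: small round rosette, 38 mm diameter, five petals. Body with upright sides 16 mm high to grip, low relief up to about 6 mm more above it. Weighs 30 to 170 g. Origin at the centre of the underside, z up. Lies flat on the bench at the start.
- section_small_round: Fixed section of gilded frame rail, a block 116 x 116 mm and 22 mm high, its flat top bearing in the middle a round patch 38 mm in diameter, pale bare gesso flush with the top: the place of the ornament of that outline. A row of 3 mm beads runs along two edges. Origin at the centre of the underside, so the patch centre is 22 mm above it; z up. Cannot move.
- ornament_square: Loose gilded (gold) frame ornament: square ornament, 46 x 46 mm (sides along its x and y axes). Body with upright sides 16 mm high to grip, low relief up to about 6 mm more above it. Weighs 30 to 170 g. Origin at the centre of the underside, z up. Lies flat on the bench at the start.
- section_square: Fixed section of gilded frame rail, a block 116 x 116 mm and 22 mm high, its flat top bearing in the middle a square patch 46 x 46 mm with sides along the body x and y axes, pale bare gesso flush with the top: the place of the ornament of that outline. A row of 3 mm beads runs along two edges. Origin at the centre of the underside, so the patch centre is 22 mm above it; z up. Cannot move.
- ornament_long: Loose gilded (gold) frame ornament: long leaf ornament with round ends, 90 mm along its x axis, 26 mm wide along its y axis, alike both ways round. Body with upright sides 16 mm high to grip, low relief up to about 6 mm more above it. Weighs 30 to 170 g. Origin at the centre of the underside, z up. Lies flat on the bench at the start.
- section_long: Fixed section of gilded frame rail, a block 116 x 116 mm and 22 mm high, its flat top bearing in the middle a long round-ended patch, 90 mm along the body x axis and 26 mm along y, pale bare gesso flush with the top: the place of the ornament of that outline. A row of 3 mm beads runs along two edges. Origin at the centre of the underside, so the patch centre is 22 mm above it; z up. Cannot move.
- jar: Bystander: closed glass jar with a red lid, 68 mm diameter, 85 mm high, standing to the side of the work. Origin at the centre of its underside.
- bowl: Bystander: small white ceramic bowl, 90 mm across the rim, 40 mm high, beyond the work. Origin at the centre of its underside.

How it is judged (in metres and radians):
At the end, for the whole second after the job is handed in: Each ornament lies flat, face up (within 0.1 rad) and at rest on the top of its own section, its centre within 10 mm of the patch centre; the square one is within 0.2 rad of the square outline (any quarter turn) and the long one within 0.2 rad of its outline (either way round) (horizontal distance between ornament_big_round and section_big_round below 0.01 m and z of ornament_big_round in the frame of section_big_round between 0.018 and 0.026 m and angle between each of ornament_big_round, ornament_small_round, ornament_square, ornament_long's own z axis and vertical below 0.1 rad and linear speed of each of ornament_big_round, ornament_small_round, ornament_square, ornament_long below 0.02 m/s and angular speed of each of ornament_big_round, ornament_small_round, ornament_square, ornament_long below 0.2 rad/s and horizontal distance between ornament_small_round and section_small_round below 0.01 m and z of ornament_small_round in the frame of section_small_round between 0.018 and 0.026 m and horizontal distance between ornament_square and section_square below 0.01 m and z of ornament_square in the frame of section_square between 0.018 and 0.026 m and horizontal distance between ornament_long and section_long below 0.01 m and z of ornament_long in the frame of section_long between 0.018 and 0.026 m and angle between the x axis of ornament_long and the x axis of section_long, either way round below 0.2 rad and (angle between the x axis of ornament_square and the x axis of section_square, either way round below 0.2 rad or angle between the x axis of ornament_square and the y axis of section_square, either way round below 0.2 rad)); the robot touches nothing.
It fails at once if an ornament is dropped or thrown (faster than 0.8 m/s while the fingers do not touch it) ((linear speed of ornament_big_round above 0.8 m/s and contact force between the fingers and ornament_big_round below 0.01 N) or (linear speed of ornament_small_round above 0.8 m/s and contact force between the fingers and ornament_small_round below 0.01 N) or (linear speed of ornament_square above 0.8 m/s and contact force between the fingers and ornament_square below 0.01 N) or (linear speed of ornament_long above 0.8 m/s and contact force between the fingers and ornament_long below 0.01 N)).
It fails at once if the jar is pushed more than 30 mm or tipped (distance of jar from where it was at the start of the episode above 0.03 m or angle between jar's own z axis and vertical above 0.4 rad).
It fails at once if the bowl is pushed more than 30 mm or tipped (distance of bowl from where it was at the start of the episode above 0.03 m or angle between bowl's own z axis and vertical above 0.4 rad).
It also fails if it takes over 96 s, if anything falls off the work surface, if the arm or the gripper's body presses on something with over 40 N, if the wrist force passes 120 N, or if a joint passes its speed limit or range.

## Working session

There is one attempt and no reset: what is moved stays moved. The work goes in short steps, Python scripts to look and compute and a shell command to move; the robot and the scene stay as the last step left them, time stands still between calls to the robot, and variables do not carry over. Pictures are saved under pics/ and viewed, at most 14 in all, crops included, and the job is handed in when it is done.

```bash
ls; mkdir -p pics; cat > h.py <<'E'
import numpy as np, cv2
from cell import env, eyes
N=['big_round','small_round','square','long']
def ray(pic,uv,z):
    K=np.array([[pic['fx'],0,pic['cx']],[0,pic['fy'],pic['cy']],[0,0,1]]);E=np.array(pic['extrinsics'])
    uv=np.array(uv,float).reshape(-1,1,2)
    n=cv2.undistortPoints(uv,K,np.array(pic['distortion'],float)).reshape(-1,2)
    d=np.c_[n,np.ones(len(n))]@E[:3,:3]; c=-E[:3,:3].T@E[:3,3]
    return (c+d*((z-c[2])/d[:,2])[:,None])[:,:2]
def save(pic,name): cv2.imwrite('pics/'+name,pic['pixels'][:,:,::-1])
E
python3 - <<'E'
from h import *
for c in ['scene','top']:
    p=eyes.read_camera(c); save(p,c+'0.png')
    E=np.array(p['extrinsics']); print(c,(-E[:3,:3].T@E[:3,3]).round())
    for k in N:
        for t,z in (('ornament_',0),('section_',22)):
            r=eyes.cut_out(t+k,p); s=eyes.spot_point(t+k,p)
            print(t+k,[(round(q['score'],2),np.round(q['centre']).tolist(),int(q['mask'].sum()),ray(p,np.array(q['centre'])[::-1],z+10 if z==0 else z).round()[0].tolist()) for q in r[:3]],[(round(q['score'],2),np.round(q['centre']).tolist(),ray(p,np.array(q['centre'])[::-1],0).round()[0].tolist()) for q in s[:2]])
    for k in ('jar','bowl'):
        print(k,[(round(q['score'],2),ray(p,np.array(q['centre'])[::-1],0).round()[0].tolist()) for q in eyes.spot_point(k,p)[:2]])
print(env.state(),env.pinch_z)
E
```

```text
pics
scene [ 984. -661.  644.]
ornament_big_round [(0.86, [199.0, 283.0], 342, [423.0, 286.0]), (0.48, [395.0, 195.0], 883, [605.0, -306.0])] [(0.91, [202.0, 287.0], [430.0, 293.0])]
section_big_round [(0.69, [219.0, 348.0], 1720, [613.0, 260.0])] [(0.57, [219.0, 350.0], [605.0, 294.0])]
ornament_small_round [(0.77, [282.0, 192.0], 237, [428.0, -87.0])] [(0.54, [286.0, 192.0], [426.0, -88.0]), (0.52, [399.0, 195.0], [604.0, -308.0])]
section_small_round [(0.75, [237.0, 244.0], 2124, [440.0, 82.0]), (0.68, [198.0, 285.0], 311, [434.0, 276.0])] [(0.72, [239.0, 246.0], [431.0, 103.0])]
ornament_square [(0.95, [393.0, 193.0], 792, [599.0, -306.0])] [(0.6, [399.0, 194.0], [602.0, -308.0])]
section_square [(0.93, [318.0, 276.0], 3488, [634.0, -107.0])] [(0.61, [321.0, 274.0], [623.0, -95.0])]
ornament_long [(0.6, [264.0, 325.0], 558, [634.0, 92.0])] [(0.84, [266.0, 325.0], [633.0, 96.0])]
section_long [(0.85, [361.0, 112.0], 4056, [448.0, -327.0])] [(0.65, [362.0, 111.0], [429.0, -316.0])]
jar [(0.74, [576.0, 511.0])]
bowl [(0.89, [766.0, -67.0])]
top [ 377.   84. 1027.]
ornament_big_round
[... 937 characters left out ...]

bowl [(0.84, [778.0, -79.0])]
{'t': 1.9, 'joints': array([ 1.13340128e+00,  4.90897448e-01,  1.55890132e+00, -1.20219906e-06,
        1.09164737e+00, -1.05625505e-01]), 'qvel': array([ 0.00043469, -0.00084554,  0.00129898, -0.00086656, -0.00012419,
       -0.00064882]), 'tau': array([-1.40244219e-04, -6.12464976e+01, -2.58427048e+01,  6.92951912e-02,
        4.46315564e-02, -2.06529808e-05]), 'eef_pos': array([203.57989855, 590.94744839, 214.66207659]), 'tcp_rot': array([3.14144706e+00, 1.65087433e-05, 2.80982367e+00]), 'ft_force': array([ 0.35263269, -0.20063952, -0.51297005]), 'moment': array([-0.01610289,  0.01287578, -0.00126019]), 'grip_force': 0.0, 'opening': 1.0002976228010432} -18.8
```

```bash
python3 - <<'E'
from h import *
p=eyes.read_camera('top')
im=p['pixels'][140:360,150:550,::-1]
cv2.imwrite('pics/top1.png',cv2.resize(im,(800,440),interpolation=cv2.INTER_CUBIC))
E
```

```text
(no output)
```

View pics/top1.png

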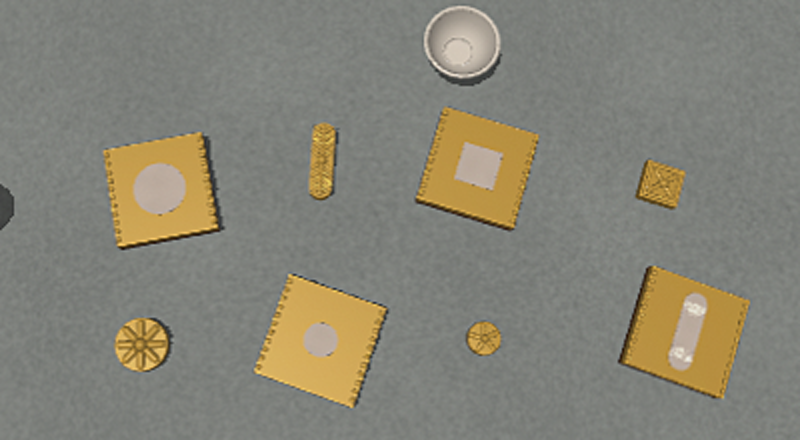

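View pics/scene0.png

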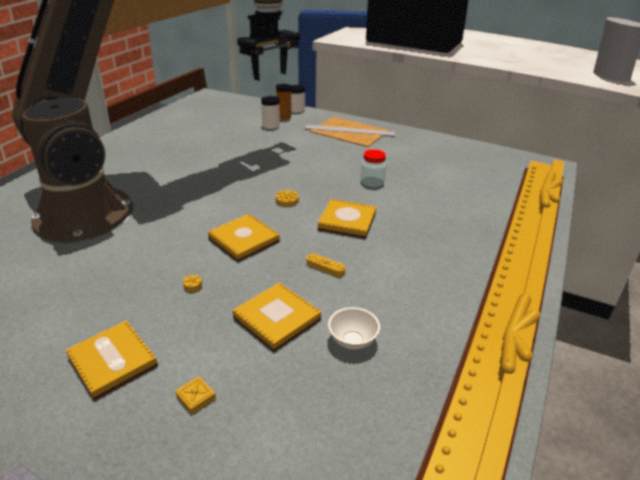

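```bash
cat >> h.py <<'E'
def meas(p,verbose=True):
    hsv=cv2.cvtColor(p['pixels'],cv2.COLOR_RGB2HSV)
    gold=((hsv[:,:,1]>110)&(hsv[:,:,0]>10)&(hsv[:,:,0]<35)).astype(np.uint8)
    out={}
    cs,h=cv2.findContours(gold,cv2.RETR_CCOMP,cv2.CHAIN_APPROX_NONE)
    for c,hh in zip(cs,h[0]):
        a=cv2.contourArea(c)
        if a<80: continue
        hole=hh[3]>=0
        z=22 if hole or a>1200 else 9
        w=ray(p,c[:,0,:],z).astype(np.float32)
        m=cv2.moments(w.reshape(-1,1,2)); cen=(m['m10']/m['m00'],m['m01']/m['m00'])
        r=cv2.minAreaRect(w)
        b=cv2.boxPoints(r); e=b[1]-b[0]; f=b[2]-b[1]
        if np.hypot(*f)>np.hypot(*e): e,f=f,e
        print('hole' if hole else 'blob','mom',np.round(cen,1),'rect',np.round(r[0],1),np.round([np.hypot(*e),np.hypot(*f)],1),'longdir deg',round(np.degrees(np.arctan2(e[1],e[0]))%180,1))
E
python3 - <<'E'
from h import *
for c in ('top','scene'):
    p=eyes.read_camera(c); print(c); meas(p)
E
```

```text
top
blob mom [426.3 -88.2] rect [426.  -88.1] [36.  33.9] longdir deg 177.5
blob mom [425.4 296.9] rect [424.9 296.9] [59.8 57.5] longdir deg 45.5
blob mom [400.9 742.2] rect [376.8 758.4] [214.6 102.9] longdir deg 174.6
blob mom [427.   95.4] rect [427.1  95.6] [116.4 115.6] longdir deg 69.7
hole mom [427.   95.6] rect [426.5  96. ] [40.6 39.2] longdir deg 134.1
blob mom [ 429.9 -312.5] rect [ 429.8 -312.4] [121.  117.1] longdir deg 68.6
hole mom [ 429.8 -315.6] rect [ 429.9 -315.7] [93.  31.6] longdir deg 159.1
blob mom [ 601.2 -304.1] rect [ 601.2 -304.2] [49.7 48.9] longdir deg 160.2
blob mom [ 608.6 -557.1] rect [ 607.7 -556.9] [92.5 21.3] longdir deg 179.1
blob mom [599.9 277.5] rect [599.8 277.4] [118.3 116.7] longdir deg 10.0
hole mom [601.8 278.6] rect [601.5 278.4] [63.1 62.1] longdir deg 135.7
blob mom [635.1  91.3] rect [634.3  91.3] [89.9 26.7] longdir deg 175.8
blob mom [621.1 -88.3] rect [621.  -88.5] [119.4 116.5] longdir deg 161.8
hole mom [623.2 -88.9] rect [623.3 -89. ] [51.5 51. ] longdir deg 71.5
blob mom [961.  549.6] rect [960.5 557.5] [71.4 19.3] longdir deg 8
[... 881 characters left out ...]
.4] longdir deg 28.2
blob mom [606.7 266.6] rect [606.5 266.2] [145.3 119.2] longdir deg 100.5
hole mom [601.8 279.8] rect [601.9 280.3] [67.8 61.7] longdir deg 86.1
blob mom [425.7 297.8] rect [425.8 298.5] [77.1 56.8] longdir deg 118.6
blob mom [1012.3  288.8] rect [1011.7  296.3] [1165.9  110.4] longdir deg 89.9
blob mom [410.1 741.8] rect [383.2 757.7] [218.1 103.7] longdir deg 174.8
blob mom [352.3 837.8] rect [380.  823.1] [199.5  90.8] longdir deg 174.6
blob mom [-444.5  593.3] rect [-452.8  605.4] [259.3 109.5] longdir deg 135.8
blob mom [ 59.6 920.9] rect [ 65.5 911.9] [323.7  56.2] longdir deg 120.7
blob mom [-1879.6  2279.7] rect [-1720.5  2313.4] [1590.3  945.1] longdir deg 133.7
```

```bash
cat > to.py <<'E'
import sys; from h import *
from scipy.spatial.transform import Rotation as R
# x y z [yaw deg] : turn (units) needed and shift in tool axes after the turn (units)
a=[float(v) for v in sys.argv[1:]]
s=env.state(); M=R.from_euler('xyz',s['tcp_rot']); y0=np.degrees(s['tcp_rot'][2])
turn=-((a[3]-y0+90)%180-90) if len(a)>3 else 0
M=M*R.from_euler('z',turn,degrees=True)
print('t',round(s['t'],2),'pos',s['eef_pos'].round(1),'yaw',round(y0,1),'open mm',round(95*s['opening'],1),'grip',round(s['grip_force'],1),'q6',round(s['joints'][5],2),'turn units',round(turn/5,2),'shift units',(M.inv().apply(np.array(a[:3])-s['eef_pos'])/60).round(2))
E
python3 to.py 425.5 297.2 60 160
```

```text
t 2.05 pos [203.6 590.9 214.7] yaw 161.0 open mm 95.1 grip 0.0 q6 -0.11 turn units 0.2 shift units [-5.15 -3.34  2.58]
```

```bash
python3 -m inch '[[[-0.64,-0.42,0.32],0.2,-1],[[-0.64,-0.42,0.32],0,-1],[[-0.64,-0.42,0.32],0,-1],[[-0.64,-0.42,0.32],0,-1],[[-0.64,-0.42,0.32],0,-1],[[-0.64,-0.42,0.32],0,-1],[[-0.64,-0.42,0.33],0,-1],[[-0.64,-0.42,0.33],0,-1],[[0,0,0],0,-1],[[0,0,0],0,-1]]'; python3 to.py 425.5 297.2 5 160
```

```text
t: 3.3
eef_pos: [423.9, 297.1, 60.0]
tcp_rot: [3.141, -0.0, 2.792]
ft_force: [-0.5, 0.0, 0.7]
opening: 1.001
grip_force: 0.0
t 3.3 pos [423.9 297.1  60. ] yaw 160.0 open mm 95.1 grip 0.0 q6 -0.74 turn units -0.01 shift units [-0.02  0.01  0.92]
```

Accurate. Descend, close and lift.

```bash
python3 -m inch '[[[-0.02,0.01,0.3],0,-1],[[0,0,0.3],0,-1],[[0,0,0.2],0,-1],[[0,0,0.12],0,-1],[[0,0,0],0,1],[[0,0,0],0,1],[[0,0,0],0,1],[[0,0,0],0,1],[[0,0,0],0,1],[[0,0,0],0,1]]'; python3 -m inch '[[[0,0,0],0,1],[[0,0,0],0,1],[[0,0,-0.2],0,1],[[0,0,-0.4],0,1],[[0,0,-0.4],0,1],[[0,0,-0.3],0,1],[[0,0,-0.2],0,1],[[0,0,0],0,1],[[0,0,0],0,1],[[0,0,0],0,1]]'; python3 to.py 601.8 279 90 160
```

```text
t: 4.55
eef_pos: [425.3, 297.1, 4.9]
tcp_rot: [3.141, 0.0, 2.792]
ft_force: [-0.5, -0.5, 4.4]
opening: 0.622
grip_force: 30.0
t: 5.8
eef_pos: [425.0, 296.9, 94.0]
tcp_rot: [-3.141, -0.001, 2.792]
ft_force: [0.3, 0.3, -0.4]
opening: 0.622
grip_force: 30.0
t 5.8 pos [425.  296.9  94. ] yaw 160.0 open mm 59.1 grip 30.0 q6 -0.74 turn units -0.0 shift units [-2.87  0.73  0.06]
```

```bash
python3 -m inch '[[[-0.27,0.07,0],0,1],[[-0.4,0.1,0],0,1],[[-0.5,0.13,0],0,1],[[-0.5,0.13,0],0,1],[[-0.5,0.13,0],0,1],[[-0.4,0.1,0],0,1],[[-0.3,0.07,0],0,1],[[0,0,0],0,1],[[0,0,0],0,1],[[0,0,0],0,1]]'; python3 to.py 601.8 279 27.5 160
```

```text
t: 7.05
eef_pos: [601.5, 279.4, 94.7]
tcp_rot: [-3.141, -0.0, 2.793]
ft_force: [0.6, 0.7, -1.3]
opening: 0.623
grip_force: 30.0
t 7.05 pos [601.5 279.4  94.7] yaw 160.0 open mm 59.2 grip 30.0 q6 -0.89 turn units 0.0 shift units [-0.01 -0.    1.12]
```

```bash
python3 -m inch '[[[0,0,0.3],0,1],[[0,0,0.3],0,1],[[0,0,0.25],0,1],[[0,0,0.15],0,1],[[0,0,0.07],0,1],[[0,0,0.05],0,1],[[0,0,0],0,1],[[0,0,0],0,1],[[0,0,0],0,1],[[0,0,0],0,1]]'; python3 to.py 601.8 279 26.5 160
```

```text
t: 8.3
eef_pos: [602.1, 279.3, 27.6]
tcp_rot: [3.141, 0.0, 2.792]
ft_force: [-1.1, 0.3, -1.3]
opening: 0.623
grip_force: 30.0
t 8.3 pos [602.1 279.3  27.6] yaw 160.0 open mm 59.2 grip 30.0 q6 -0.89 turn units -0.0 shift units [ 0.   -0.01  0.02]
```

```bash
python3 -m inch '[[[0,0,0.01],0,1],[[0,0,0],0,0],[[0,0,0],0,-0.6],[[0,0,0],0,-0.6],[[0,0,0],0,-0.6],[[0,0,-0.1],0,-0.6],[[0,0,-0.3],0,-0.6],[[0,0,-0.4],0,-0.6],[[0,0,-0.4],0,-0.6],[[0,0,0],0,-1]]'; python3 to.py 634.5 91.5 60 175.8
```

```text
t: 9.55
eef_pos: [603.0, 279.6, 101.8]
tcp_rot: [3.139, 0.003, 2.792]
ft_force: [-0.6, -0.6, -1.4]
opening: 0.862
grip_force: 0.0
t 9.55 pos [603.  279.6 101.8] yaw 160.0 open mm 81.9 grip 0.0 q6 -0.89 turn units -3.16 shift units [-0.75 -3.09  0.69]
```

```bash
python3 -m inch '[[[0,0,0],-0.8,-1],[[0,0,0],-0.8,-1],[[0,0,0],-0.8,-1],[[0,0,0],-0.76,-1],[[-0.12,-0.5,0],0,-1],[[-0.16,-0.7,0],0,-1],[[-0.17,-0.7,0.1],0,-1],[[-0.16,-0.7,0.3],0,-1],[[-0.14,-0.49,0.3],0,-1],[[0,0,0],0,-1]]'; python3 to.py 634.5 91.5 5 175.8;python3 - <<'E'
from h import *
p=eyes.read_camera('scene'); meas(p)
p=eyes.read_camera('scene'); cv2.imwrite('pics/s2.png',cv2.resize(p['pixels'][150:350,170:420,::-1],(750,600)))
E
```

```text
t: 10.8
eef_pos: [632.7, 89.1, 55.2]
tcp_rot: [-3.141, -0.003, 3.065]
ft_force: [-0.2, 0.5, 0.7]
opening: 0.999
grip_force: 0.0
t 10.8 pos [632.7  89.1  55.2] yaw 175.6 open mm 94.9 grip 0.0 q6 -1.46 turn units -0.03 shift units [-0.03  0.04  0.84]
blob mom [ 602.8 -304.7] rect [ 602.9 -304.6] [56.6 50. ] longdir deg 160.2
blob mom [ 438.6 -320.3] rect [ 439.  -320.5] [133.9 118.1] longdir deg 158.6
hole mom [ 430.4 -315.7] rect [ 430.6 -315.7] [93.9 29.6] longdir deg 158.6
blob mom [628.7 -96.4] rect [628.2 -95.5] [132.3 128.8] longdir deg 162.0
hole mom [623.7 -88.4] rect [623.7 -87.9] [51.8 51.6] longdir deg 72.6
blob mom [427.7 -88.3] rect [427.4 -88.6] [53.3 36.2] longdir deg 127.5
blob mom [639.9  90.7] rect [637.9  92.4] [92.7 48. ] longdir deg 175.8
blob mom [435.8  85. ] rect [436.   85.5] [138.4 129.9] longdir deg 159.6
hole mom [427.2  96.5] rect [427.3  96.7] [41.  40.4] longdir deg 28.2
blob mom [562.9 261.8] rect [561.8 257. ] [108.4  27.7] longdir deg 113.5
blob mom [621.7 294.6] rect [621.5 301.8] [175.9  77.6] longdir deg 107.4
blob mom [1012.3  288.3] rect [1011.6  295.4] [1164.   109.7] longdir deg 90.0
blob mom [445.9 746.9] rect [440.  750.8] [105.4 104.7] longdir deg 178.3
blob mom [-2149.1  2109.8] rect [-2057.6  2106.6] [1796.  414.] longdir deg 140.6
```

View pics/s2.png

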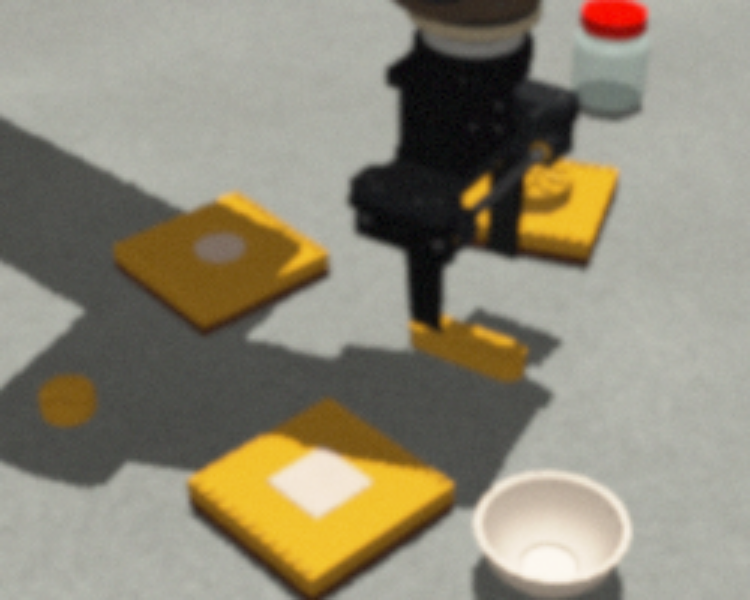

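The crop shows the big rosette on its section at (545,180), flat and central as far as visible. The fingers straddle the long ornament at (470,350). Grasp it.

```bash
python3 -m inch '[[[-0.03,0.04,0.25],0,-1],[[0,0,0.27],0,-1],[[0,0,0.2],0,-1],[[0,0,0.12],0,-1],[[0,0,0],0,1],[[0,0,0],0,1],[[0,0,0],0,1],[[0,0,0],0,1],[[0,0,0],0,1],[[0,0,0],0,1]]'; python3 -m inch '[[[0,0,0],0,1],[[0,0,0],0,1],[[0,0,-0.2],0,1],[[0,0,-0.4],0,1],[[0,0,-0.4],0,1],[[0,0,-0.3],0,1],[[0,0,-0.2],0,1],[[0,0,0],0,1],[[0,0,0],0,1],[[0,0,0],0,1]]'; python3 to.py 430.1 -315.6 90 158.9
```

```text
t: 12.15
eef_pos: [635.3, 93.3, 6.5]
tcp_rot: [3.142, 0.0, 3.068]
ft_force: [-0.6, 0.1, 0.3]
opening: 0.425
grip_force: 0.0
t: 13.4
eef_pos: [634.9, 93.3, 95.6]
tcp_rot: [-3.142, -0.001, 3.068]
ft_force: [-0.6, -0.1, -0.5]
opening: 0.272
grip_force: 30.0
t 13.4 pos [634.9  93.3  95.6] yaw 175.8 open mm 25.8 grip 30.0 q6 -1.45 turn units 3.38 shift units [ 0.73 -7.59  0.1 ]
```

```bash
python3 -m inch '[[[0,0,0],0.85,1],[[0,0,0],0.85,1],[[0,0,0],0.85,1],[[0,0,0],0.83,1],[[0.03,-0.3,0],0,1],[[0.05,-0.5,0],0,1],[[0.06,-0.65,0],0,1],[[0.06,-0.65,0],0,1],[[0.06,-0.65,0],0,1],[[0.06,-0.65,0],0,1]]';python3 -m inch '[[[0.06,-0.65,0],0,1],[[0.06,-0.65,0],0,1],[[0.06,-0.65,0],0,1],[[0.06,-0.65,0],0,1],[[0.06,-0.65,0],0,1],[[0.06,-0.5,0],0,1],[[0.05,-0.3,0],0,1],[[0,0,0],0,1],[[0,0,0],0,1],[[0,0,0],0,1]]'; python3 to.py 430.1 -315.6 30 158.9
```

```text
t: 14.65
eef_pos: [542.4, -91.8, 96.3]
tcp_rot: [-3.142, -0.0, 2.775]
ft_force: [-0.0, 0.1, -1.2]
opening: 0.27
grip_force: 30.0
t: 15.9
eef_pos: [433.7, -307.1, 96.4]
tcp_rot: [3.141, -0.0, 2.775]
ft_force: [-0.1, -1.0, -0.9]
opening: 0.271
grip_force: 30.0
t 15.9 pos [ 433.7 -307.1   96.4] yaw 159.0 open mm 25.7 grip 30.0 q6 -1.94 turn units 0.01 shift units [ 0.01 -0.15  1.11]
```

```bash
python3 -m inch '[[[0.01,-0.15,0],0,1],[[0,0,0.3],0,1],[[0,0,0.3],0,1],[[0,0,0.25],0,1],[[0,0,0.13],0,1],[[0,0,0],0,1],[[0,0,0],0,1],[[0,0,0],0,1],[[0,0,0],0,1],[[0,0,0],0,1]]'; python3 to.py 430.1 -315.6 29 158.9;python3 - <<'E'
from h import *
p=eyes.read_camera('scene'); cv2.imwrite('pics/s3.png',cv2.resize(p['pixels'][290:410,40:200,::-1],(800,600),interpolation=cv2.INTER_CUBIC))
E
```

```text
t: 17.15
eef_pos: [429.6, -316.1, 37.8]
tcp_rot: [-3.142, 0.0, 2.773]
ft_force: [-1.0, 0.0, -1.1]
opening: 0.273
grip_force: 30.0
t 17.15 pos [ 429.6 -316.1   37.8] yaw 158.9 open mm 25.9 grip 30.0 q6 -1.96 turn units -0.0 shift units [-0.    0.01  0.15]
```

View pics/s3.png

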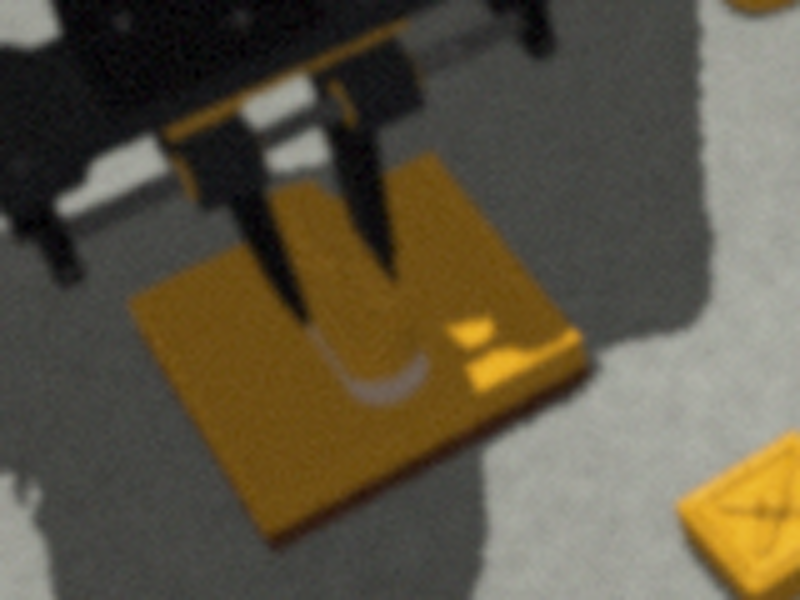

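The long ornament hangs level over its patch, whose near end still shows at (385,390). Lower it gently.

```bash
python3 -m inch '[[[0,0,0.05],0,1],[[0,0,0.04],0,1],[[0,0,0.02],0,1],[[0,0,0.02],0,1],[[0,0,0.01],0,1],[[0,0,0],0,1],[[0,0,0],0,1],[[0,0,0],0,1],[[0,0,0],0,1],[[0,0,0],0,1]]'; python3 -m inch '[[[0,0,0.01],0,1],[[0,0,0],0,1],[[0,0,0],0,1],[[0,0,0],0,1],[[0,0,0],0,1],[[0,0,0],0,1],[[0,0,0],0,1],[[0,0,0],0,1],[[0,0,0],0,1],[[0,0,0],0,1]]'
```

```text
t: 18.45
eef_pos: [429.6, -316.1, 29.2]
tcp_rot: [3.142, 0.0, 2.773]
ft_force: [0.6, 0.0, -1.3]
opening: 0.272
grip_force: 30.0
t: 19.7
eef_pos: [429.6, -316.1, 28.6]
tcp_rot: [3.141, 0.0, 2.773]
ft_force: [-0.3, -0.0, -1.2]
opening: 0.272
grip_force: 30.0
```

```bash
python3 -m inch '[[[0,0,0.01],0,1],[[0,0,0],0,1],[[0,0,0],0,0.3],[[0,0,0],0,0.1],[[0,0,0],0,0],[[0,0,0],0,0],[[0,0,0],0,0],[[0,0,-0.1],0,0],[[0,0,-0.4],0,0],[[0,0,-0.7],0,-1]]'; python3 to.py 601.5 -304.3 60 160.2
```

```text
t: 20.95
eef_pos: [429.1, -315.7, 100.2]
tcp_rot: [3.141, -0.002, 2.773]
ft_force: [-0.0, 0.0, -0.8]
opening: 0.561
grip_force: 0.0
t 20.95 pos [ 429.1 -315.7  100.2] yaw 158.9 open mm 53.3 grip 0.0 q6 -1.96 turn units -0.26 shift units [-2.64  1.15  0.67]
```

```bash
python3 -m inch '[[[0,0,0],-0.26,-1],[[-0.44,0.19,0],0,-1],[[-0.5,0.22,0],0,-1],[[-0.5,0.22,0.1],0,-1],[[-0.5,0.22,0.1],0,-1],[[-0.4,0.17,0.2],0,-1],[[-0.3,0.13,0.2],0,-1],[[0,0,0.05],0,-1],[[0,0,0],0,-1],[[0,0,0],0,-1]]'; python3 to.py 601.5 -304.3 5.5 160.2; python3 - <<'E'
from h import *
p=eyes.read_camera('scene'); meas(p)
cv2.imwrite('pics/s4.png',cv2.resize(p['pixels'][290:440,40:240,::-1],(800,600),interpolation=cv2.INTER_CUBIC))
E
```

```text
t: 22.2
eef_pos: [601.5, -305.1, 61.5]
tcp_rot: [3.142, 0.0, 2.795]
ft_force: [-0.8, -0.2, 0.0]
opening: 0.999
grip_force: 0.0
t 22.2 pos [ 601.5 -305.1   61.5] yaw 160.2 open mm 94.9 grip 0.0 q6 -1.79 turn units -0.01 shift units [0.   0.01 0.93]
blob mom [ 603.3 -305. ] rect [ 603.3 -304.4] [57. 51.] longdir deg 160.3
blob mom [ 431.8 -338.6] rect [ 430.9 -337.3] [138.5  80.5] longdir deg 158.1
blob mom [ 476.  -117.3] rect [ 476.1 -117.6] [40.6 30.2] longdir deg 94.1
blob mom [631.3 -95.7] rect [628.8 -96.7] [130.2 126.9] longdir deg 162.1
hole mom [623.8 -88.5] rect [623.9 -88.5] [51.4 51.2] longdir deg 161.5
blob mom [440.2  87.7] rect [434.2  86.2] [140.7 129.2] longdir deg 159.7
hole mom [427.7  96.4] rect [427.6  96.4] [45.3 41. ] longdir deg 94.3
blob mom [607.  266.3] rect [606.9 265.6] [145.2 119.3] longdir deg 100.5
blob mom [1012.3  287.9] rect [1011.2  295.4] [1163.8  109.6] longdir deg 90.1
blob mom [410.6 741.7] rect [392.2 724. ] [232.   95.4] longdir deg 16.8
blob mom [351.1 838.1] rect [381.1 824.7] [198.4  85. ] longdir deg 175.1
blob mom [ 58.4 922.2] rect [ 65.2 905.2] [311.9  56.3] longdir deg 119.3
blob mom [-1672.7  2769.2] rect [-1644.4  2749.2] [373.1 206.5] longdir deg 121.6
```

View pics/s4.png

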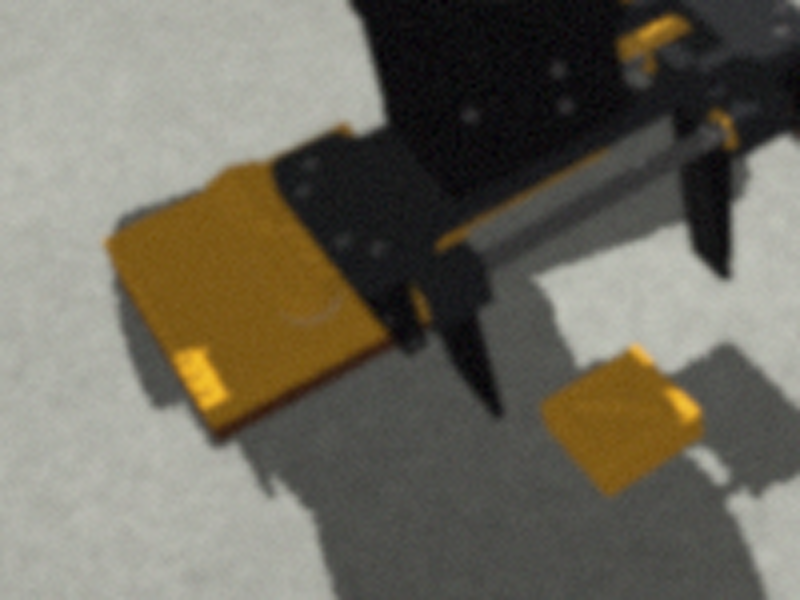

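The long ornament lies on its patch, with only a sliver of gesso showing at (315,315). The open fingers are either side of the square at (620,420). Grasp it.

```bash
python3 -m inch '[[[0,0.01,0.3],0,-1],[[0,0,0.3],0,-1],[[0,0,0.2],0,-1],[[0,0,0.13],0,-1],[[0,0,0],0,1],[[0,0,0],0,1],[[0,0,0],0,1],[[0,0,0],0,1],[[0,0,0],0,1],[[0,0,0],0,1]]'; python3 -m inch '[[[0,0,0],0,1],[[0,0,0],0,1],[[0,0,0],0,1],[[0,0,-0.2],0,1],[[0,0,-0.4],0,1],[[0,0,-0.4],0,1],[[0,0,-0.3],0,1],[[0,0,-0.2],0,1],[[0,0,0],0,1],[[0,0,0],0,1]]'; python3 to.py 623.4 -88.8 90 162
```

```text
t: 23.5
eef_pos: [602.2, -304.3, 5.4]
tcp_rot: [3.142, 0.0, 2.796]
ft_force: [0.0, -0.3, 2.0]
opening: 0.481
grip_force: 30.0
t: 24.75
eef_pos: [601.9, -304.1, 94.5]
tcp_rot: [3.141, -0.001, 2.796]
ft_force: [0.8, -0.0, -1.7]
opening: 0.482
grip_force: 30.0
t 24.75 pos [ 601.9 -304.1   94.5] yaw 160.2 open mm 45.8 grip 30.0 q6 -1.79 turn units -0.36 shift units [0.77 3.52 0.08]
```

```bash
python3 -m inch '[[[0,0,0],-0.36,1],[[0.07,0.32,0],0,1],[[0.11,0.5,0],0,1],[[0.13,0.6,0],0,1],[[0.13,0.6,0],0,1],[[0.13,0.6,0],0,1],[[0.11,0.5,0],0,1],[[0.09,0.4,0],0,1],[[0,0,0],0,1],[[0,0,0],0,1]]'; python3 to.py 623.4 -88.8 27.5 162
```

```text
t: 26.0
eef_pos: [623.4, -89.0, 95.1]
tcp_rot: [-3.142, -0.0, 2.828]
ft_force: [0.1, -0.4, -0.4]
opening: 0.483
grip_force: 30.0
t 26.0 pos [623.4 -89.   95.1] yaw 162.0 open mm 45.9 grip 30.0 q6 -1.5 turn units 0.0 shift units [0.   0.   1.13]
```

```bash
python3 -m inch '[[[0,0,0.3],0,1],[[0,0,0.3],0,1],[[0,0,0.25],0,1],[[0,0,0.15],0,1],[[0,0,0.08],0,1],[[0,0,0.05],0,1],[[0,0,0],0,1],[[0,0,0],0,1],[[0,0,0],0,1],[[0,0,0],0,1]]'; python3 -m inch '[[[0,0,0],0,1],[[0,0,0],0,0],[[0,0,0],0,-0.3],[[0,0,0],0,-0.3],[[0,0,0],0,-0.3],[[0,0,0],0,-0.3],[[0,0,-0.1],0,-0.3],[[0,0,-0.3],0,-0.3],[[0,0,-0.4],0,-0.3],[[0,0,-0.4],0,-1]]'; python3 to.py 426.5 -88.2 60 162
```

```text
t: 27.25
eef_pos: [623.6, -89.1, 27.5]
tcp_rot: [3.141, 0.0, 2.827]
ft_force: [0.6, -0.0, -1.4]
opening: 0.478
grip_force: 30.0
t: 28.5
eef_pos: [623.7, -89.2, 101.5]
tcp_rot: [3.141, 0.001, 2.827]
ft_force: [-0.1, 0.2, -0.3]
opening: 0.707
grip_force: 0.0
t 28.5 pos [623.7 -89.2 101.5] yaw 162.0 open mm 67.2 grip 0.0 q6 -1.5 turn units -0.0 shift units [ 3.13 -1.    0.69]
```

```bash
python3 -m inch '[[[0.3,-0.1,0],0,-1],[[0.5,-0.15,0],0,-1],[[0.5,-0.16,0.05],0,-1],[[0.5,-0.16,0.1],0,-1],[[0.5,-0.16,0.2],0,-1],[[0.5,-0.16,0.2],0,-1],[[0.33,-0.11,0.14],0,-1],[[0,0,0],0,-1],[[0,0,0],0,-1],[[0,0,0],0,-1]]'; python3 to.py 426.5 -88.2 5.5 162
```

```text
t: 29.75
eef_pos: [427.5, -88.3, 58.5]
tcp_rot: [3.142, 0.002, 2.828]
ft_force: [0.6, 0.6, -0.5]
opening: 0.999
grip_force: 0.0
t 29.75 pos [427.5 -88.3  58.5] yaw 162.0 open mm 94.9 grip 0.0 q6 -1.61 turn units 0.0 shift units [ 0.02 -0.    0.88]
```

```bash
python3 -m inch '[[[0.02,0,0.3],0,-1],[[0,0,0.28],0,-1],[[0,0,0.2],0,-1],[[0,0,0.11],0,-1],[[0,0,0],0,1],[[0,0,0],0,1],[[0,0,0],0,1],[[0,0,0],0,1],[[0,0,0],0,1],[[0,0,0],0,1]]'; python3 -m inch '[[[0,0,0],0,1],[[0,0,0],0,1],[[0,0,0],0,1],[[0,0,-0.2],0,1],[[0,0,-0.4],0,1],[[0,0,-0.4],0,1],[[0,0,-0.3],0,1],[[0,0,-0.2],0,1],[[0,0,0],0,1],[[0,0,0],0,1]]'; python3 to.py 427.2 96 90 162
```

```text
t: 31.0
eef_pos: [425.3, -87.8, 4.7]
tcp_rot: [3.142, 0.0, 2.827]
ft_force: [0.0, -0.4, 0.4]
opening: 0.429
grip_force: 0.0
t: 32.25
eef_pos: [425.1, -87.7, 94.2]
tcp_rot: [3.141, -0.001, 2.827]
ft_force: [-0.6, -0.2, -0.0]
opening: 0.39
grip_force: 30.0
t 32.25 pos [425.1 -87.7  94.2] yaw 162.0 open mm 37.0 grip 30.0 q6 -1.61 turn units -0.0 shift units [0.91 2.92 0.07]
```

```bash
python3 -m inch '[[[0.08,0.27,0],0,1],[[0.15,0.5,0],0,1],[[0.16,0.5,0],0,1],[[0.16,0.5,0],0,1],[[0.16,0.5,0],0,1],[[0.12,0.4,0],0,1],[[0.08,0.25,0],0,1],[[0,0,0],0,1],[[0,0,0],0,1],[[0,0,0],0,1]]'; python3 to.py 426.6 96 27.5 162
```

```text
t: 33.5
eef_pos: [427.6, 95.1, 94.6]
tcp_rot: [-3.142, -0.0, 2.826]
ft_force: [0.2, 0.0, -0.2]
opening: 0.391
grip_force: 30.0
t 33.5 pos [427.6  95.1  94.6] yaw 161.9 open mm 37.2 grip 30.0 q6 -1.19 turn units -0.01 shift units [0.02 0.01 1.12]
```

```bash
python3 -m inch '[[[0.02,0.01,0.3],0,1],[[0,0,0.3],0,1],[[0,0,0.25],0,1],[[0,0,0.15],0,1],[[0,0,0.08],0,1],[[0,0,0.04],0,1],[[0,0,0],0,1],[[0,0,0],0,1],[[0,0,0],0,1],[[0,0,0],0,1]]'; python3 -m inch '[[[0,0,0.01],0,1],[[0,0,0],0,0],[[0,0,0],0,-0.2],[[0,0,0],0,-0.2],[[0,0,0],0,-0.2],[[0,0,0],0,-0.2],[[0,0,-0.1],0,-0.2],[[0,0,-0.3],0,-0.2],[[0,0,-0.4],0,-0.2],[[0,0,-0.4],0,-1]]'; python3 to.py 300 400 200
```

```text
t: 34.75
eef_pos: [426.6, 96.7, 27.6]
tcp_rot: [3.141, 0.0, 2.827]
ft_force: [-1.5, 0.1, -0.1]
opening: 0.394
grip_force: 30.0
t: 36.0
eef_pos: [426.4, 96.7, 99.9]
tcp_rot: [3.142, -0.0, 2.827]
ft_force: [0.0, 0.3, 0.8]
opening: 0.657
grip_force: 0.0
t 36.0 pos [426.4  96.7  99.9] yaw 162.0 open mm 62.4 grip 0.0 q6 -1.19 turn units 0.0 shift units [ 3.57  4.16 -1.67]
```

Rise and move aside to check everything from both cameras.

```bash
python3 -m inch '[[[0,0,-0.6],0,-1],[[0,0,-0.6],0,-1],[[0,0,-0.6],0,-1],[[0.3,0.5,0],0,-1],[[0.3,0.7,0],0,-1],[[0.3,0.7,0],0,-1],[[0.3,0.7,0],0,-1],[[0.3,0.7,0],0,-1],[[0.3,0.7,0],0,-1],[[0.3,0.7,0],0,-1]]'; python3 -m inch '[[[0.3,0.7,0],0,-1],[[0.3,0.7,0],0,-1],[[0.3,0.7,0],0,-1],[[0.2,0.5,0],0,-1],[[0,0.3,0],0,-1],[[0,0,0],0,-1],[[0,0,0],0,-1],[[0,0,0],0,-1],[[0,0,0],0,-1],[[0,0,0],0,-1]]'; python3 - <<'E'
from h import *
for c,b in (('top',(140,360,150,550)),('scene',(150,450,50,450))):
    p=eyes.read_camera(c)
    y0,y1,x0,x1=b
    cv2.imwrite(f'pics/{c}5.png',cv2.resize(p['pixels'][y0:y1,x0:x1,::-1],((x1-x0)*2,(y1-y0)*2),interpolation=cv2.INTER_CUBIC))
    for k in N:
        q=eyes.cut_out('ornament_'+k,p)
        for r in q[:3]:
            m=r['mask']; cs=cv2.findContours(m.astype(np.uint8),0,1)[0]
            w=ray(p,max(cs,key=cv2.contourArea)[:,0,:],31).astype(np.float32); R_=cv2.minAreaRect(w)
            print(c,k,round(r['score'],2),np.round(R_[0],1),np.round(R_[1]),round(R_[2],1))
    for k in ('jar','bowl'): print(k,[ray(p,np.array(q['centre'])[::-1],0).round()[0].tolist() for q in eyes.spot_point(k,p)[:1]])
E
```

```text
t: 37.25
eef_pos: [393.4, 405.2, 207.3]
tcp_rot: [3.141, 0.0, 2.827]
ft_force: [0.4, 0.0, 0.4]
opening: 1.0
grip_force: 0.0
t: 38.5
eef_pos: [385.0, 589.5, 207.1]
tcp_rot: [3.141, 0.0, 2.827]
ft_force: [-0.2, -0.2, 0.3]
opening: 0.996
grip_force: 0.0
top big_round 0.61 [602.4 278.4] [62. 54.] 44.9
top small_round 0.72 [427.7  96.5] [37. 35.] 89.2
top square 0.74 [623.  -87.5] [46. 49.] 73.1
top long 0.86 [ 429.1 -315. ] [30. 92.] 68.0
jar [[577.0, 505.0]]
bowl [[764.0, -76.0]]
scene big_round 0.56 [603.  277.2] [59. 82.] 22.7
scene small_round 0.51 [430.7  94.9] [38. 54.] 32.9
scene square 0.67 [625.1 -88.8] [55. 58.] 71.8
scene long 0.87 [ 430.5 -315.7] [ 31. 104.] 69.8
jar [[572.0, 511.0]]
bowl [[761.0, -72.0]]
```

View pics/top5.png

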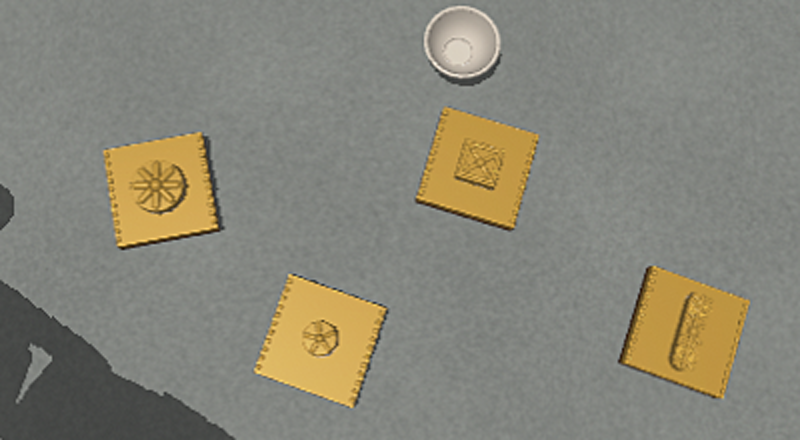

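View pics/scene5.png

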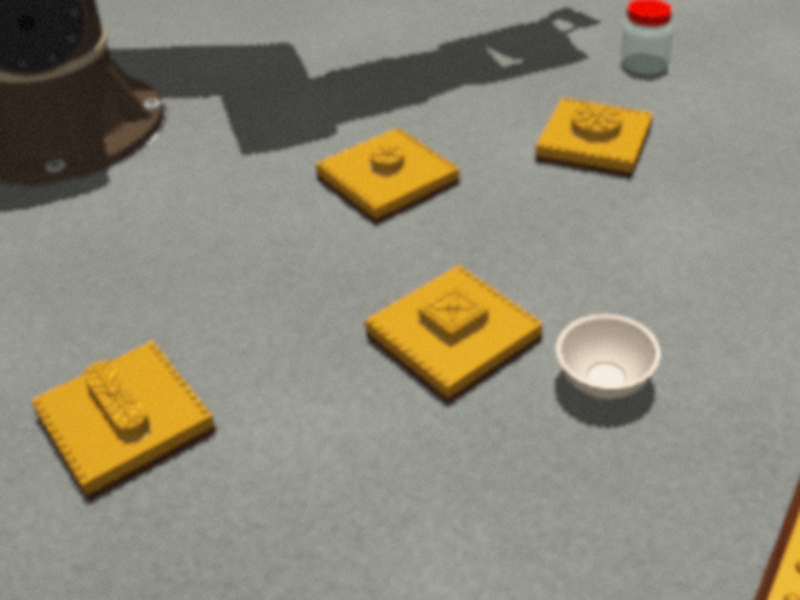

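Both pictures show all four ornaments flat and centred on their sections, with no gesso showing. In the top view they are at (158,186), (320,338), (480,163) and (690,331). The bowl and jar haven't moved.

```bash
python3 -c "
from cell import env
print(env.job_done())"
```

```text
the job is handed in; nothing more can be done
None
```

All four ornaments are placed face up on their matching sections and the job is handed in at about 38 s; the final pictures put each within about 2 mm of its patch centre, with the jar and bowl unmoved, but the verdict was not reported back.

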